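# Push the whetstone home between freshly painted rails

## Task

Push the whetstone down the lane between the two green guide rails of the honing board until it lies flat and square, home against the dark end stop. The rails' paint is wet, so neither the stone nor the robot may touch a rail. Only push the stone with the fingers: do not take it between them or lift it, and leave the things beside the board where they are.

Things in the scene. Friction and masses are not known exactly. Their poses are not given: they have to be found in the camera images.
- stone (a point): centre (half-way up) of the dark grey whetstone, a loose box 105 mm long (along this point's x), 42 mm wide (y), 22 mm thick (z up), 0.15 to 0.31 kg. It starts flat on the board's open apron before the mouth of the lane, askew and off the lane's middle line. Both ends are alike.
- whetstone: the same whetstone as a body; origin at the centre of its underside; its axes are turned 10 degrees from its sides, so use the point stone for its direction
- honing_board: pale plywood board fixed to the bench; x -160 to +150 mm, 150 mm wide (y), 12 mm thick. Origin: its underside (bench top), on the lane's middle line; x runs down the lane, y left, z up. The lane is 62 mm wide clear between the rails, from x = -15 mm (mouth) to +125 mm (face of the end stop). Below x = -15 mm is a plain open apron. With the stone home its centre is at x = +72.5 mm.
- rail_left: green guide rail fixed on the board, 140 mm long, 12 mm wide, 8 mm high (its top 20 mm above the bench, 14 mm below the stone's top); origin at the middle of its underside, at y = +37 mm of the board; its inner face is at y = +31 mm. Its paint is wet.
- rail_right: the same green guide rail on the right side, at y = -37 mm of the board; its inner face is at y = -31 mm.
- end_stop: dark wood bar fixed across the far end of the lane, 86 mm wide, 20 mm deep, 14 mm high; origin at the lower edge of its lane-side face, at x = +125 mm of the board. It may be touched. Beyond it a fixed lathe with a big wooden disc stands over the bench from world x = 0.71 m on (y 0.04 to 0.30 m, z 0.06 to 0.33 m): keep the arm nearer than that.
- blank: bystander beside the board: round pale turned wood blank, 60 mm across, 50 mm tall; loose, to be left alone; origin at the centre of its underside
- sanding_block: bystander beside the board: reddish-brown hardwood sanding block, 64x84x30 mm; loose, to be left alone; origin at the centre of its underside
- cup: bystander beside the board: small turned wooden cup, 68 mm across, 48 mm tall; loose, to be left alone; origin at the centre of its underside
Mind the look-alikes: they are no part of the job. Leave any blue or turquoise look-alike of the whetstone alone.

How it is judged:
By the outcome, as a careful person would: the job done as asked, in the order asked, and still so for the second after the job is handed in, with the robot touching nothing.
It also fails if it takes over 54 s, if anything falls off the work surface, if the arm or the gripper's body presses on something with over 40 N, if the wrist force passes 120 N, or if a joint passes its speed limit or range.

## Robot

A 7-joint arm with a two-finger parallel gripper is mounted at the origin on a cart in front of the work surface, level with it; the furniture and walls round the work are solid. World frame = base frame: x ahead of the robot, y to its left, z up, the work surface at z = 0. Lengths are in m, angles in rad, forces in N, time in s.
With the tool pointing down it reaches from about 0.4 to 0.875 m from the base axis. Payload 19.3 kg.
Tool frame: the origin (TCP) lies midway between the tips of the shut fingers; the grasp point (between the pads) lies 19 mm behind it (r.hold_point_z is the distance from the TCP to the grasp point, in m); y points along the fingers, z is the direction in which the jaws open and shut, and the axes are right-handed (so a half turn about y gives the same grasp; the last joint's range is limited). The gripper opens to 85 mm and grips with 20 to 120 N. Pads are 22 mm wide; open, the fingers measure 114 mm over their backs; the gripper's body (76 mm by 85 mm) begins 54 mm behind the grasp point. The pads swing forward as they close: fully open they stand 13 mm farther back than shut.
Start: joints at [-0.07, 0.521, -0.036, 1.599, 0.021, 1.021, -0.113], TCP at [0.625, -0, 0.205] pointing down, gripper open.
Joint ranges: [-2.91, 2.91], [-0.3, 2.13], [-1.5, 1.42], [0.17, 2.43], [-1.26, 4.41], [0.16, 1.93], [-2.52, 2.52]. Speed limits (rad/s): [1.89, 1.89, 2.39, 2.39, 3.01, 3.01, 3.01].

## Interface

Orientations are given as a 3x3 rotation matrix whose columns are the frame's x, y, z axes.
In Python, from workcell import readout, eyes, r gives the robot as it stands.
- The arm moves only by the tool apply_moves, never from a script. Its argument "series" is a list of rows, each an object of numbers: "tx", "ty", "tz": the shift along the world's x, y, z in mm; "roll": the turn about the world's z in degrees. In form: [{"tx": .., "ty": .., "tz": .., "roll": ..}, ...]. A call has 1 to 5 rows; each row is the pose to reach, as a shift and turn from the pose commanded when the call began; what a row does not reach only later rows make up. A row lasts 1/12 s, in which the tool goes at most 41.7 mm and 7.16 degrees, less where a joint would pass 70% of its speed; a pose out of reach is approached as far as the arm can. A call with a gripper value outside its range is refused whole. "gripper" is the closure, from -1 (fully open) to 1 (shut), set as the call begins (left out, the last holds). The fingers move at their own pace and stop on an object; "force" is the grip in N (left out, the last holds). Time passes only in rows, so rows that repeat a pose let the fingers close. It gives the time, the measured TCP pose, the force and the opening at its end, in the units of the state.
- readout.get_obs(): the state, without advancing time (a new reading comes with each control period).
- eyes.capture(name): name is "scene" or "side" or "wrist"; returns the picture (420x560x3 uint8, blue, green, red); there is no depth.
- eyes.calibration(name): a dict with "mtx" (3x3 intrinsics, pixels), "dist_coeffs" ([k1, k2, p1, p2, k3] as OpenCV has them; the pictures are not rectified), "R" (3x3) and "t" (3): a world point X has camera coordinates R X + t. Camera axes: x right, y down, z forward; pixel columns grow to the right and rows downward; lengths in m; the calibration is good to about 2 mm. A picture is of the moment at which its call begins: read the wrist's pose just before it. calibration takes no time and is no camera call; for the wrist camera it gives the pose at the moment of the call.
- r.close_job(): hands the job in, once; it reports no verdict.
The state is a dict: "clock": time; "joint_positions": joint angles; "qd": joint speeds; "effort": joint torques, N m; "tcp_pos": TCP position; "tcp_rot": TCP orientation; "force": force on the tool from outside, world axes, zero at the start; "wrist_torque": the same for the moment, N m; "finger_gap": finger opening in m.
Only numpy, scipy, OpenCV 4.12 (cv2) and the standard library are available. Lean on these libraries where they do the work, as an engineer would, in place of code of your own. Each camera call takes 0.05 s, during which the arm holds its last target. There are 200 camera calls.

## Working session

There is one attempt and no reset: what is moved stays moved. The work goes in short steps, Python scripts to look and compute and a tool call to move; the robot and the scene stay as the last step left them, time stands still between calls to the robot, and variables do not carry over. Pictures are saved under pics/ and viewed, about 8 in all and at most 12, crops included, and the job is handed in when it is done.

Besides the shell and the picture viewer there is one more tool, called after "Emit:" by a JSON object that holds its "method" and its "body", one argument or row to a line. apply_moves: Moves the arm, as the interface text tells. Its arguments: {"type":"object","properties":{"series":{"type":"array","items":{"type":"object","properties":{"tx":{"type":"number"},"ty":{"type":"number"},"tz":{"type":"number"},"roll":{"type":"number"}}}},"gripper":{"type":"number"},"force":{"type":"number"}},"required":["series"]}

```bash
ls; mkdir -p pics; python3 - <<'E'
from workcell import readout, eyes, r
import cv2
o=readout.get_obs(); print(o['clock'],o['tcp_pos'],o['tcp_rot'],o['finger_gap'])
for n in ['scene','side']:
    cv2.imwrite(f'pics/{n}0.png',eyes.capture(n))
    c=eyes.calibration(n); print(n,c)
E
```

```text
pics
0.0 [ 6.24636165e-01 -2.53450808e-05  2.04828470e-01] [[-1.39425361e-05 -1.11974568e-03  9.99999373e-01]
 [-9.99999998e-01 -6.61234778e-05 -1.40165863e-05]
 [ 6.61391314e-05 -9.99999371e-01 -1.11974475e-03]] 0.0855000890792216
scene {'mtx': array([[474.06379927,   0.        , 280.67526363],
       [  0.        , 474.06379927, 205.28417511],
       [  0.        ,   0.        ,   1.        ]]), 'dist_coeffs': array([-0.12996378,  0.        ,  0.        ,  0.        ,  0.        ]), 'R': array([[-0.8530141 , -0.52176321,  0.01140637],
       [-0.27293328,  0.42736789, -0.86189565],
       [ 0.44483073, -0.73832231, -0.50695738]]), 't': array([0.54191214, 0.13524429, 1.25355117])}
side {'mtx': array([[440.4637036 ,   0.        , 277.60375209],
       [  0.        , 440.4637036 , 212.08948639],
       [  0.        ,   0.        ,   1.        ]]), 'dist_coeffs': array([0.01259736, 0.        , 0.        , 0.        , 0.        ]), 'R': array([[-0.97757541, -0.20917974, -0.02429314],
       [-0.07465695,  0.45212389, -0.88882525],
       [ 0.19690775, -0.86708006, -0.45760192]]), 't': array([0.58315114, 0.03340335, 1.27165923])}
```

View pics/scene0.png

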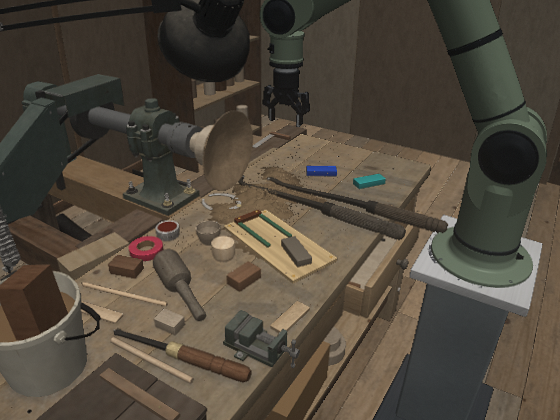

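View pics/side0.png

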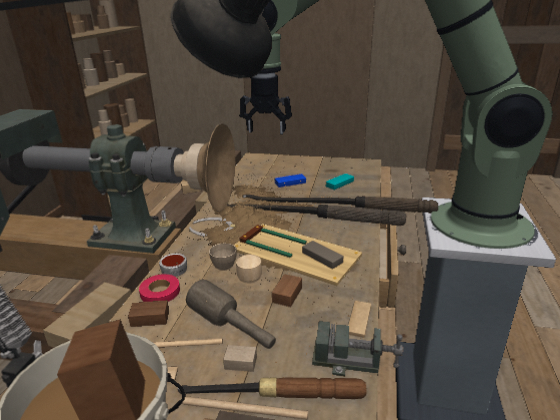

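The scene view shows the dark grey stone at px (296,250), on the pale board with green rails at about (253,232) and (275,227). In the side view it is at (322,253).

Things that could be mistaken for it: the blue block (321,171), the turquoise block (369,181), and the brown sanding block (243,275). I choose the dark grey one on the board. Next come coarse rays and a close crop.

```bash
cat > h.py <<'E'
import numpy as np, cv2
from workcell import readout, eyes, r
def rays(c,px):
    u=cv2.undistortPoints(np.array(px,float).reshape(-1,1,2),c['mtx'],c['dist_coeffs']).reshape(-1,2)
    R,t=np.array(c['R']),np.array(c['t']).ravel()
    return -R.T@t, np.c_[u,np.ones(len(u))]@R
def onplane(c,px,z):
    C,d=rays(c,px); return C+d*((z-C[2])/d[:,2])[:,None]
def twoview(c1,p1,c2,p2):
    C1,d1=rays(c1,[p1]);C2,d2=rays(c2,[p2]);d1=d1[0];d2=d2[0]
    s=np.linalg.lstsq(np.c_[d1,-d2],C2-C1,rcond=None)[0]
    a,b=C1+s[0]*d1,C2+s[1]*d2; return (a+b)/2,np.linalg.norm(a-b)
def blobs(mask,amin):
    cs,_=cv2.findContours(mask.astype(np.uint8),cv2.RETR_EXTERNAL,cv2.CHAIN_APPROX_NONE)
    return sorted([c for c in cs if cv2.contourArea(c)>amin],key=cv2.contourArea,reverse=True)
def green(im):
    h=cv2.cvtColor(im,cv2.COLOR_BGR2HSV); return (h[...,0]>55)&(h[...,0]<88)&(h[...,1]>110)&(h[...,2]>25)
E
python3 - <<'E'
from h import *
for n,p in dict(scene=[(296,250),(253,232),(275,227),(222,228),(276,211),(335,256),(285,277),(245,216)],side=[(322,253),(267,245),(283,237)]).items():
    c=eyes.calibration(n); print(n,onplane(c,p,0.02).round(3).tolist())
    im=cv2.imread(f'pics/{n}0.png')
    for b in blobs(green(im),25): print(cv2.contourArea(b),b.reshape(-1,2).mean(0))
s=cv2.imread('pics/scene0.png')[190:290,180:350]
cv2.imwrite('pics/crop.png',cv2.resize(s,None,fx=4,fy=4,interpolation=cv2.INTER_CUBIC))
E
```

```text
scene [[0.425, 0.268, 0.02], [0.567, 0.258, 0.02], [0.529, 0.204, 0.02], [0.651, 0.288, 0.02], [0.573, 0.129, 0.02], [0.327, 0.237, 0.02], [0.392, 0.378, 0.02], [0.634, 0.202, 0.02]]
side [[0.424, 0.265, 0.02], [0.571, 0.251, 0.02], [0.538, 0.203, 0.02]]
86.0 [268.4893617  248.21276596]
72.5 [283.24719101 235.69662921]
```

View pics/crop.png

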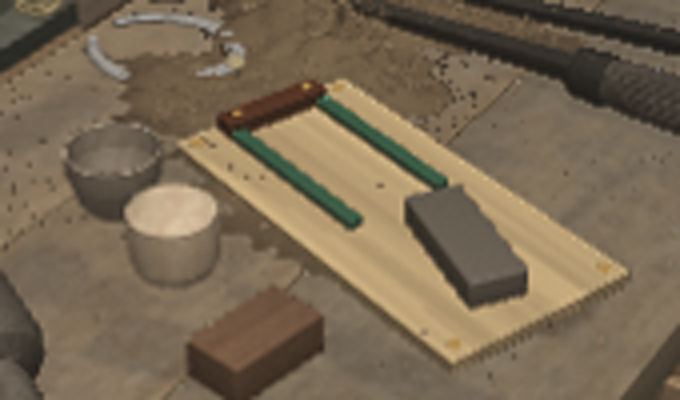

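The crop confirms the choice: the dark grey stone is on the apron at about px (296,250), the rails and stop are clear of it, and the cup, blank and sanding block stand beside the board. The board yaw is roughly -20°. Now I'll move above it.

Emit:
{"method": "apply_moves", "body": {
  "series": [
    {"tx": -30,"ty": 40,"tz": 30,"roll": 7},
    {"tx": -55,"ty": 70,"tz": 55,"roll": 14},
    {"tx": -75,"ty": 100,"tz": 75,"roll": 21},
    {"tx": -95,"ty": 130,"tz": 95,"roll": 28},
    {"tx": -110,"ty": 155,"tz": 110,"roll": 35}
  ]
}}

```text
clock: 0.52
tcp_pos: [0.519, 0.1473, 0.311]
tcp_rot: [[0.578, 0.0, 0.816], [-0.816, -0.0, 0.578], [0.0, -1.0, -0.0]]
force: [0.7, -0.2, 0.4]
finger_gap: 0.0855
```

Emit:
{"method": "apply_moves", "body": {
  "series": [
    {"tx": -15,"ty": 20,"tz": 15,"roll": 7},
    {"tx": -30,"ty": 40,"tz": 30,"roll": 14},
    {"tx": -45,"ty": 60,"tz": 40,"roll": 21},
    {"tx": -55,"ty": 75,"tz": 40,"roll": 28},
    {"tx": -60,"ty": 85,"tz": 40,"roll": 35}
  ]
}}

```text
clock: 0.93
tcp_pos: [0.459, 0.2333, 0.3507]
tcp_rot: [[0.942, 0.001, 0.334], [-0.334, 0.001, 0.942], [0.0, -1.0, 0.001]]
force: [-0.3, -0.1, 0.4]
finger_gap: 0.085
```

Emit:
{"method": "apply_moves", "body": {
  "series": [
    {"tx": 0},
    {"tx": 0},
    {"tx": 0}
  ],
  "gripper": 0.0
}}

```text
validation failed for argument at $.se...
```

```bash
python3 - <<'E'
from h import *
o=readout.get_obs(); print(o['clock'],o['tcp_pos'],o['tcp_rot'].round(3).tolist(),o['finger_gap'],o['joint_positions'])
c=eyes.calibration('wrist'); np.savez('pics/w1.npz',**c)
im=eyes.capture('wrist'); cv2.imwrite('pics/w1.png',im); print(c['t'],c['R'].round(2).tolist(), c['mtx'][0],c['dist_coeffs'])
E
```

```text
0.9333 [0.4589984  0.23325672 0.35068172] [[0.942, 0.001, 0.334], [-0.334, 0.001, 0.942], [0.0, -1.0, 0.001]] 0.08499509966663484 [-0.27730699  0.23206823 -0.3790735   1.66544877  0.08942288  1.26015889
  0.55534615]
[-0.37459899 -0.41990988  0.41396014] [[0.33, 0.94, 0.0], [0.9, -0.32, 0.29], [0.27, -0.1, -0.96]] [320.79877401   0.         276.10646114] [-0.00748064  0.          0.          0.          0.        ]
```

View pics/w1.png

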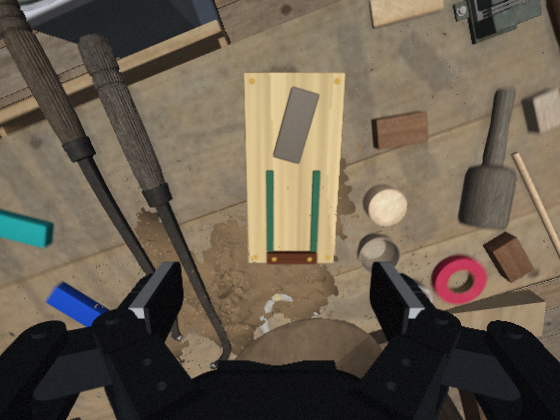

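The wrist view shows the stone at (297,125), the rails at (270,212) and (316,212), and the stop at (292,257). It lies askew relative to the lane. Next I'll measure it all and check the heights against the scene and side views.

```bash
cat >> h.py <<'E'
def segs(im):
    "rails (2 contours, by size) and stone contour in a wrist picture"
    h=cv2.cvtColor(im,cv2.COLOR_BGR2HSV)
    g=blobs(green(im),60)[:2]
    pale=(h[...,0]>12)&(h[...,0]<30)&(h[...,1]>60)&(h[...,2]>150)
    b=blobs(cv2.morphologyEx(pale.astype(np.uint8),cv2.MORPH_CLOSE,np.ones((3,3))),2000)
    hull=cv2.convexHull(np.vstack([b[0]])) if b else None
    m=np.zeros(im.shape[:2],np.uint8)
    if hull is not None: cv2.fillPoly(m,[hull],1)
    grey=(h[...,1]<60)&(h[...,2]<160)&(h[...,2]>50)&(m>0)
    s=blobs(cv2.morphologyEx(grey.astype(np.uint8),cv2.MORPH_OPEN,np.ones((3,3))),100)[:1]
    return g,s,hull
def rect(P):
    "min-area rectangle of plane points: centre, long, short, yaw of long side (deg)"
    (c,(w,h),a)=cv2.minAreaRect((P[:,:2]*1000).astype(np.float32))
    if w<h: w,h,a=h,w,a+90
    return np.array(c),w,h,(a+90)%180-90
E
python3 - <<'E'
from h import *
im=cv2.imread('pics/w1.png'); c=dict(np.load('pics/w1.npz'))
g,s,hull=segs(im)
print('cam',rays(c,[(1,1)])[0])
for k,z in [(x,.020) for x in g]+[(x,.034) for x in s]: print(rect(onplane(c,k.reshape(-1,2),z)),len(k))
print('board',rect(onplane(c,hull.reshape(-1,2),.012)))
# heights: stone/rails centroids across views
for n in ['scene','side']:
    i2=cv2.imread(f'pics/{n}0.png'); c2=eyes.calibration(n)
    g2,s2,_=segs(i2); 
    for a in g2: print(n,'rail px',cv2.minAreaRect(a)[0])
    for a in s2: print(n,'stone',cv2.minAreaRect(a), cv2.contourArea(a))
for a in g+s: print(cv2.boxPoints(cv2.minAreaRect(a)).round(1).tolist())
E
```

```text
cam [0.38985662 0.25826816 0.51896154]
(array([564.57171631, 263.79693604]), 137.4879150390625, 9.007244110107422, -19.542068481445312) 165
(array([539.98492432, 194.57402039]), 137.43446350097656, 8.036535263061523, -19.97503662109375) 166
(array([422.28717041, 277.28103638]), 102.45397186279297, 40.55740737915039, -35.08348083496094) 186
board (array([487.44122314, 228.32336426]), 310.04132080078125, 203.3813934326172, -20.453590393066406)
scene stone ((295.8902587890625, 248.98779296875), (31.70327377319336, 13.587118148803711), 51.34019470214844) 342.5
side rail px (268.4483337402344, 248.15977478027344)
side rail px (283.1107177734375, 235.6275177001953)
side stone ((322.4000549316406, 253.7000274658203), (41.59086227416992, 13.416407585144043), 26.56505012512207) 407.0
[[310.29998779296875, 250.89999389648438], [313.0, 170.89999389648438], [318.70001220703125, 171.10000610351562], [315.8999938964844, 251.10000610351562]]
[[267.0, 171.0], [272.0, 171.0], [272.0, 251.0], [267.0, 251.0]]
[[272.0, 155.39999389648438], [291.79998779296875, 86.19999694824219], [318.5, 93.80000305175781], [298.70001220703125, 163.10000610351562]]
```

Emit:
{"method": "apply_moves", "body": {
  "series": [
    {"tx": -20,"ty": 0,"tz": 0,"roll": 0},
    {"tx": -50,"ty": 10,"tz": -10,"roll": 0},
    {"tx": -50,"ty": 10,"tz": -30,"roll": 0},
    {"tx": -50,"ty": 10,"tz": -50,"roll": 0},
    {"tx": -50,"ty": 10,"tz": -50,"roll": 0}
  ],
  "gripper": 0.3
}}

```text
clock: 1.4
tcp_pos: [0.4092, 0.2402, 0.2972]
tcp_rot: [[0.939, -0.004, 0.344], [-0.344, -0.003, 0.939], [-0.002, -1.0, -0.004]]
force: [-0.8, -0.3, -1.1]
finger_gap: 0.0303
```

```bash
python3 - <<'E'
from h import *
o=readout.get_obs(); print(o['clock'],o['tcp_pos'],o['finger_gap'])
c=eyes.calibration('wrist'); np.savez('pics/w2.npz',**c)
im=eyes.capture('wrist'); cv2.imwrite('pics/w2.png',im)
g,s,hull=segs(im)
for k,z in [(x,.020) for x in g]+[(x,.034) for x in s]: print(rect(onplane(c,k.reshape(-1,2),z)),len(k))
print('board',rect(onplane(c,hull.reshape(-1,2),.012)))
E
```

```text
1.4 [0.40920636 0.24017197 0.2971869 ] 0.03028901027556472
(array([539.28753662, 193.39428711]), 136.26251220703125, 7.911500930786133, -19.96361541748047) 174
(array([535.89105225, 273.07293701]), 75.3531265258789, 9.884081840515137, -20.046165466308594) 100
(array([619.27459717, 534.71282959]), 149.03170776367188, 70.96792602539062, -14.190727233886719) 236
board (array([556.86450195, 313.76263428]), 605.0560913085938, 484.78265380859375, 7.456274032592773)
```

```bash
cat >> h.py <<'E'
YAW=np.deg2rad(-19.8); O=np.array([500.5,247.8]); U=np.array([np.cos(YAW),np.sin(YAW)]); V=np.array([-U[1],U[0]])
def toB(p): d=np.asarray(p)-O; return np.array([d@U,d@V])
def toW(x,y): return O+x*U+y*V
def stone(im,c,z=.034,area=(-160,118,-70,70)):
    x0,x1,y0,y1=area
    P=np.array([[*toW(x,y)/1000,.012] for x,y in [(x0,y0),(x1,y0),(x1,y1),(x0,y1)]])
    px=cv2.projectPoints(P,cv2.Rodrigues(c['R'])[0],c['t'],c['mtx'],c['dist_coeffs'])[0]
    m=np.zeros(im.shape[:2],np.uint8); cv2.fillPoly(m,[px.astype(np.int32)],1)
    h=cv2.cvtColor(im,cv2.COLOR_BGR2HSV)
    k=(h[...,1]<60)&(h[...,2]<160)&(h[...,2]>60)&(m>0)
    s=blobs(cv2.morphologyEx(k.astype(np.uint8),cv2.MORPH_OPEN,np.ones((3,3))),100)[0]
    ce,l,w,a=rect(onplane(c,s.reshape(-1,2),z))
    return s,toB(ce).round(1),round(l,1),round(w,1),round(a-np.rad2deg(YAW),2)
E
python3 - <<'E'
from h import *
c1=dict(np.load('pics/w1.npz')); c2=dict(np.load('pics/w2.npz'))
i1,i2=cv2.imread('pics/w1.png'),cv2.imread('pics/w2.png')
a=stone(i1,c1); b=stone(i2,c2); print(a[1:],b[1:])
bp=lambda k:cv2.minAreaRect(k)[0]
print('stone top w1-w2',twoview(c1,bp(a[0]),c2,bp(b[0])))
cs=eyes.calibration('side')
for p in [(313,212),(269.5,211)]:
  for q in [(268.4,248.2),(283.1,235.6)]: print('rail',twoview(c1,p,cs,q))
cc=eyes.calibration('scene'); print('stone w1-scene',twoview(c1,bp(a[0]),cc,(295.9,247)))
E
```

```text
(array([-83.6,   1.2]), 102.5, 40.6, np.float64(-15.28)) (array([-83.5,   0.9]), 102.8, 41.2, np.float64(-15.49))
stone top w1-w2 (array([0.42071512, 0.27806454, 0.03629839]), np.float64(0.00016262272056099102))
rail (array([0.56421406, 0.26201453, 0.01749241]), np.float64(0.0007108909223607388))
rail (array([0.53576099, 0.26156566, 0.06299702]), np.float64(0.023221560132645282))
rail (array([ 0.56857506,  0.18943877, -0.03242523]), np.float64(0.029787322714621547))
rail (array([0.53831717, 0.19547297, 0.01957709]), np.float64(0.0012116362991548145))
stone w1-scene (array([0.42036584, 0.27781039, 0.0372502 ]), np.float64(0.0006180081137683167))
```

View pics/w2.png

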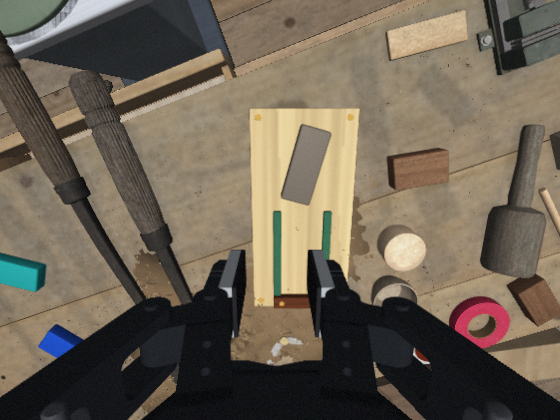

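Heights agree: stone top about 36 mm, rails 17–20 mm. In the board frame the stone is at (-83.6, 1.1) with yaw -15.4°.

Plan: square it from the left with the opened fingers lying along the lane, then push its rear end with the near-closed fingers, keeping the tips above rail height.

Emit:
{"method": "apply_moves", "body": {
  "series": [
    {"tx": 10,"ty": 20,"tz": -20,"roll": -7},
    {"tx": 15,"ty": 40,"tz": -40,"roll": -14},
    {"tx": 20,"ty": 60,"tz": -60,"roll": -21},
    {"tx": 25,"ty": 75,"tz": -80,"roll": -28},
    {"tx": 30,"ty": 90,"tz": -100,"roll": -35}
  ],
  "gripper": -0.4
}}

```text
clock: 1.87
tcp_pos: [0.4414, 0.3324, 0.2]
tcp_rot: [[0.567, 0.001, 0.823], [-0.823, 0.0, 0.567], [0.0, -1.0, 0.001]]
force: [0.6, 0.3, 0.7]
finger_gap: 0.0598
```

Emit:
{"method": "apply_moves", "body": {
  "series": [
    {"tx": 0,"ty": 0,"tz": -20,"roll": -7},
    {"tx": 0,"ty": 0,"tz": -40,"roll": -14},
    {"tx": 0,"ty": 0,"tz": -60,"roll": -21},
    {"tx": 0,"ty": 0,"tz": -80,"roll": -28},
    {"tx": 0,"ty": 0,"tz": -90,"roll": -35}
  ]
}}

```text
clock: 2.28
tcp_pos: [0.4408, 0.331, 0.1088]
tcp_rot: [[-0.008, -0.001, 1.0], [-1.0, -0.001, -0.008], [0.001, -1.0, -0.001]]
force: [0.7, 0.1, -0.2]
finger_gap: 0.0595
```

Emit:
{"method": "apply_moves", "body": {
  "series": [
    {"tx": 0,"ty": 0,"tz": 0,"roll": -7},
    {"tx": 0,"ty": 0,"tz": 0,"roll": -14},
    {"tx": 0,"ty": 0,"tz": 0,"roll": -19.7},
    {"tx": 0,"ty": 0,"tz": 0,"roll": -19.7},
    {"tx": 0,"ty": 0,"tz": 0,"roll": -19.7}
  ]
}}

```text
clock: 2.7
tcp_pos: [0.441, 0.3318, 0.1106]
tcp_rot: [[-0.335, 0.001, 0.942], [-0.942, 0.0, -0.335], [-0.001, -1.0, 0.001]]
force: [0.3, 0.4, 0.2]
finger_gap: 0.0601
```

```bash
cat > st.py <<'E'
from h import *
import sys
o=readout.get_obs(); p=o['tcp_pos']*1000; z=o['tcp_rot'][:,2]
print(o['clock'],p.round(1),'board',toB(p[:2]).round(1),'jaw-lane',round(np.rad2deg(np.arctan2(z[1],z[0])-YAW),2),'gap',o['finger_gap'],'F',o['force'].round(1))
for n in sys.argv[1:]:
    c=eyes.calibration(n.split(':')[0]); im=eyes.capture(n.split(':')[0]); cv2.imwrite(f"pics/{n.replace(':','_')}.png",im)
    try: print(n,stone(im,c)[1:])
    except Exception as e: print(n,'no stone',e)
E
python3 st.py wrist:3
```

```text
2.7 [441.  331.8 110.6] board [-84.4  58.9] jaw-lane 0.25 gap 0.06006090970098364 F [0.3 0.4 0.2]
wrist:3 (array([-82.3,   2.8]), 103.3, 40.8, np.float64(-15.58))
```

View pics/wrist_3.png

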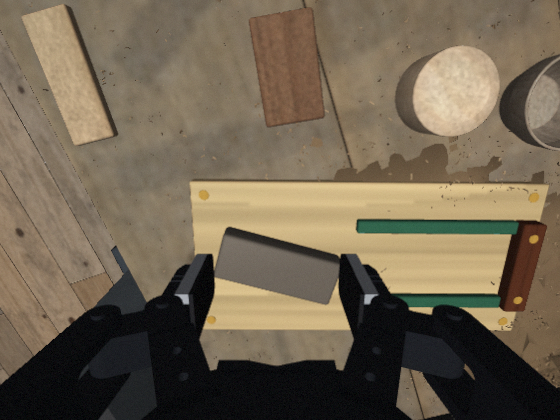

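The squaring start pose is right: the TCP is left of the stone with the jaw along the lane. The stone spans px (217–340, 228–303). Lowering, then pushing right in slow steps.

Emit:
{"method": "apply_moves", "body": {
  "series": [
    {"tx": 0,"ty": 0,"tz": -30,"roll": 0},
    {"tx": 0,"ty": 0,"tz": -60,"roll": 0},
    {"tx": 0,"ty": 0,"tz": -85,"roll": 0},
    {"tx": 0,"ty": 0,"tz": -93,"roll": 0},
    {"tx": 0,"ty": 0,"tz": -93,"roll": 0}
  ]
}}

```text
clock: 3.17
tcp_pos: [0.4398, 0.3307, 0.0156]
tcp_rot: [[-0.336, -0.002, 0.942], [-0.942, -0.002, -0.336], [0.002, -1.0, -0.002]]
force: [-0.4, 0.2, 0.2]
finger_gap: 0.06
```

Emit:
{"method": "apply_moves", "body": {
  "series": [
    {"tx": -1.7,"ty": -4.7,"tz": 0,"roll": 0},
    {"tx": -3.4,"ty": -9.4,"tz": 0,"roll": 0},
    {"tx": -4.7,"ty": -13.2,"tz": 0,"roll": 0},
    {"tx": -5.7,"ty": -16,"tz": 0,"roll": 0},
    {"tx": -6.8,"ty": -18.8,"tz": 0,"roll": 0}
  ]
}}

```text
clock: 3.58
tcp_pos: [0.4338, 0.3124, 0.0178]
tcp_rot: [[-0.337, 0.001, 0.941], [-0.941, 0.001, -0.337], [-0.001, -1.0, 0.001]]
force: [-0.1, 0.4, 0.2]
finger_gap: 0.0596
```

```bash
python3 st.py wrist:4
```

```text
3.5833 [433.8 312.4  17.8] board [-84.6  38.2] jaw-lane 0.09 gap 0.059550275824254394 F [-0.1  0.4  0.2]
wrist:4 (array([-80. ,   2.2]), 86.8, 41.0, np.float64(-15.62))
```

Emit:
{"method": "apply_moves", "body": {
  "series": [
    {"tx": -1,"ty": -2.8,"tz": 0,"roll": 0},
    {"tx": -2,"ty": -5.6,"tz": 0,"roll": 0},
    {"tx": -3,"ty": -8.4,"tz": 0,"roll": 0},
    {"tx": -3,"ty": -8.4,"tz": 0,"roll": 0}
  ]
}}

```text
clock: 3.97
tcp_pos: [0.4304, 0.3035, 0.017]
tcp_rot: [[-0.337, -0.0, 0.941], [-0.941, -0.0, -0.337], [0.0, -1.0, -0.0]]
force: [-0.5, -0.3, -0.2]
finger_gap: 0.0598
```

```bash
python3 st.py wrist:5 side:5 scene:5; python3 -c "
import cv2,numpy as np
a=cv2.imread('pics/wrist_5.png')[130:420,100:480];b=cv2.imread('pics/side_5.png')[200:300,220:400]
b=cv2.resize(b,None,fx=2.1,fy=2.1);a=a[:, :];h=max(a.shape[0],b.shape[0])
f=lambda i:cv2.copyMakeBorder(i,0,h-i.shape[0],0,0,0)
cv2.imwrite('pics/v5.png',np.hstack([f(a),f(b)]))"
```

```text
3.9667 [430.4 303.5  17. ] board [-84.8  28.7] jaw-lane 0.08 gap 0.059824022146899226 F [-0.5 -0.3 -0.2]
wrist:5 (array([-86.4,   4. ]), 102.8, 40.9, np.float64(-15.55))
side:5 (array([-88.2,   4.6]), 115.2, 45.8, np.float64(-20.6))
scene:5 (array([-91.3,   2.9]), 126.3, 45.0, np.float64(-19.57))
```

View pics/v5.png

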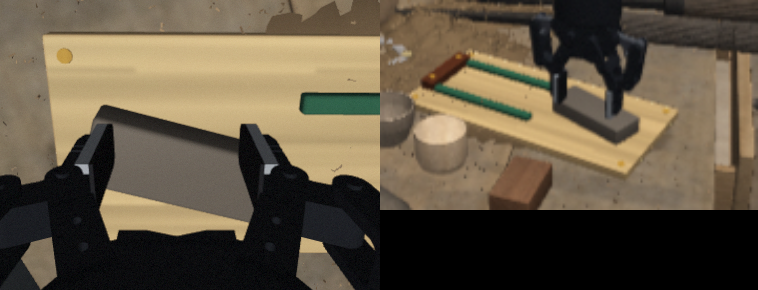

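```bash
python3 - <<'E'
from h import *
c=eyes.calibration('wrist')
print(c['t'], readout.get_obs()['clock'])
C=-c['R'].T@c['t']; print('cam',toB(C[:2]*1000),C[2])
for px in [(192,255),(213,255),(200,317),(178,297),(204,236),(199,250),(206,320)]:
    print(px,[toB(onplane(c,[px],z)[0][:2]*1000).round(1).tolist() for z in (.014,.024,.034,.044)])
im=cv2.imread('pics/wrist_5.png')
s=stone(im,c)[0]; print(cv2.boxPoints(cv2.minAreaRect(s)).round(), s.reshape(-1,2).min(0), s.reshape(-1,2).max(0))
cv2.imwrite('pics/z.png',cv2.resize(im[220:390,150:400],None,fx=3,fy=3,interpolation=cv2.INTER_CUBIC))
E
```

```text
[-0.30377718  0.43073027  0.32432526] 4.1167
cam [-84.27445739 104.28598481] 0.18533013410406063
(192, 255) [[-133.4, 22.3], [-130.6, 27.1], [-127.7, 31.9], [-124.8, 36.7]]
(213, 255) [[-121.1, 22.4], [-119.0, 27.1], [-116.8, 31.9], [-114.7, 36.7]]
(200, 317) [[-131.6, -20.1], [-128.8, -12.8], [-126.1, -5.6], [-123.3, 1.7]]
(178, 297) [[-144.1, -5.9], [-140.6, 0.6], [-137.1, 7.0], [-133.6, 13.4]]
(204, 236) [[-125.6, 34.3], [-123.2, 38.4], [-120.8, 42.5], [-118.4, 46.6]]
(199, 250) [[-129.1, 25.5], [-126.5, 30.1], [-123.9, 34.7], [-121.3, 39.3]]
(206, 320) [[-128.0, -22.3], [-125.4, -14.9], [-122.9, -7.5], [-120.3, -0.1]]
[[171. 309.]
 [187. 244.]
 [366. 289.]
 [350. 354.]] [175 248] [353 351]
```

View pics/z.png

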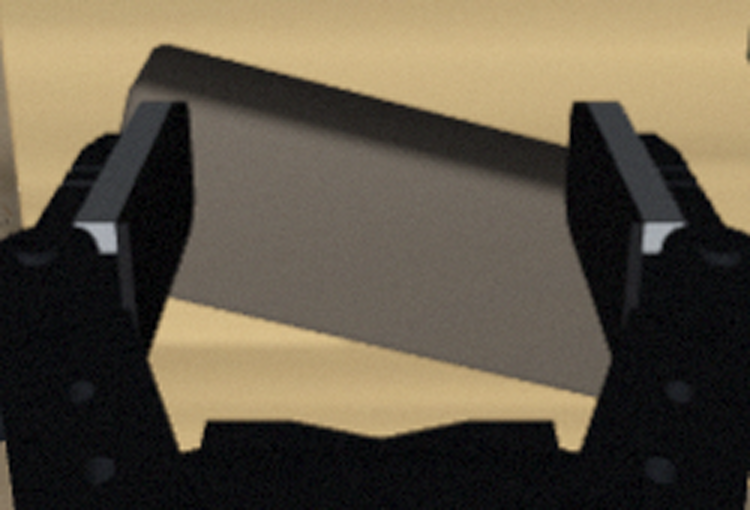

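```bash
python3 - <<'E'
from h import *
c=eyes.calibration('wrist'); s=eyes.calibration('side'); k=eyes.calibration('scene')
print(twoview(c,(203,255),s,(330.5,255)))
print(twoview(c,(351,255),s,(304.5,250)))
for n,x,y,w in [('side',280,210,80),('scene',260,215,80)]:
    im=cv2.imread(f'pics/{n}_5.png')[y:y+60,x:x+w]; cv2.imwrite(f'pics/z_{n}.png',cv2.resize(im,None,fx=5,fy=5,interpolation=cv2.INTER_NEAREST))
a=cv2.imread('pics/z_side.png');b=cv2.imread('pics/z_scene.png');cv2.imwrite('pics/zz.png',np.hstack([a,b]))
# project expected tips
for n,cc in [('side',s),('scene',k)]:
  for z in (.02,.047):
    P=np.array([[*toW(x,y)/1000,z] for x,y in [(-114.8,39.7),(-54.8,39.7),(-114.8,17.7),(-54.8,17.7)]])
    print(n,z,cv2.projectPoints(P,cv2.Rodrigues(cc['R'])[0],cc['t'],cc['mtx'],cc['dist_coeffs'])[0].reshape(-1,2).round(0).tolist())
E
```

```text
(array([0.40045252, 0.32406519, 0.05232303]), np.float64(0.006714943020856927))
(array([0.46569471, 0.29952966, 0.04601833]), np.float64(0.003934861535315068))
side 0.02 [[327.0, 267.0], [305.0, 260.0], [331.0, 262.0], [309.0, 256.0]]
side 0.047 [[327.0, 257.0], [305.0, 251.0], [331.0, 253.0], [309.0, 247.0]]
scene 0.02 [[291.0, 263.0], [277.0, 252.0], [298.0, 260.0], [283.0, 249.0]]
scene 0.047 [[292.0, 255.0], [277.0, 244.0], [298.0, 252.0], [283.0, 241.0]]
```

View pics/zz.png

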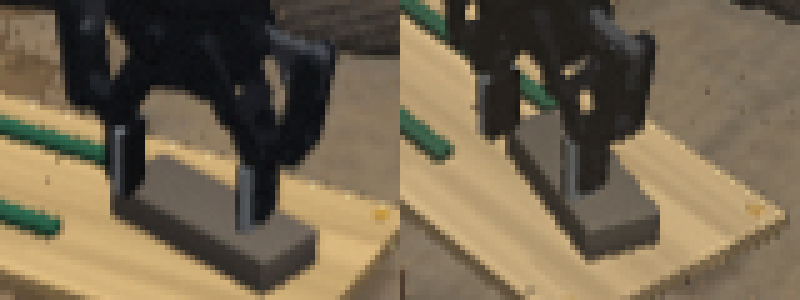

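Both fixed views show the tips hovering above the stone: tip z is about 47 mm while the reported TCP z is 17 mm, so the tips are about 30 mm higher than I took them to be. Nothing has been touched. Backing off to the left, lowering by 22 mm and pushing again.

Emit:
{"method": "apply_moves", "body": {
  "series": [
    {"tx": 5,"ty": 14,"tz": 0,"roll": 0},
    {"tx": 10,"ty": 28,"tz": 0,"roll": 0},
    {"tx": 10,"ty": 28,"tz": -10,"roll": 0},
    {"tx": 10,"ty": 28,"tz": -22,"roll": 0},
    {"tx": 10,"ty": 28,"tz": -22,"roll": 0}
  ]
}}

```text
clock: 4.53
tcp_pos: [0.4393, 0.331, -0.0074]
tcp_rot: [[-0.337, -0.002, 0.942], [-0.942, -0.002, -0.337], [0.003, -1.0, -0.002]]
force: [-1.2, -0.6, 0.6]
finger_gap: 0.0597
```

```bash
python3 st.py wrist:6 side:6 ; python3 - <<'E'
from h import *
im=cv2.imread('pics/side_6.png')[205:285,270:380]; w=cv2.imread('pics/wrist_6.png')[200:360,130:430]
cv2.imwrite('pics/q6.png',np.hstack([cv2.resize(im,(440,320),interpolation=cv2.INTER_NEAREST),cv2.resize(w,(360,320))]))
E
```

```text
4.5333 [439.3 331.   -7.4] board [-85.7  57.5] jaw-lane 0.11 gap 0.0597268566680476 F [-1.2 -0.6  0.6]
wrist:6 (array([-91.3,  15.4]), 65.0, 23.5, np.float64(-15.26))
side:6 (array([-59.3,   8.2]), 66.4, 31.1, np.float64(-44.96))
```

View pics/q6.png

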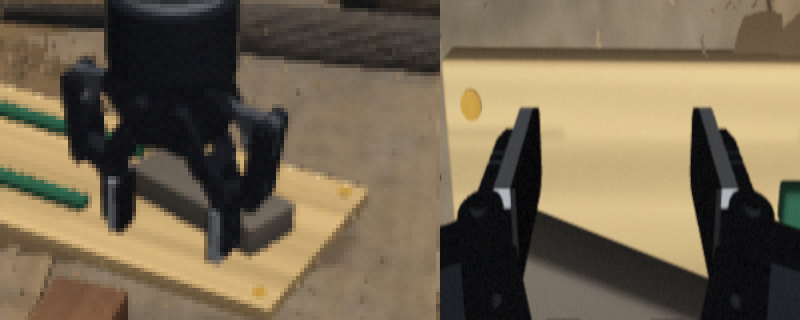

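The tips are now beside the stone's left flank at px (118,225) and (215,258), at about half its height. Pushing right.

Emit:
{"method": "apply_moves", "body": {
  "series": [
    {"tx": -1.4,"ty": -3.8,"tz": 0,"roll": 0},
    {"tx": -2.7,"ty": -7.5,"tz": 0,"roll": 0},
    {"tx": -4,"ty": -11.3,"tz": 0,"roll": 0},
    {"tx": -5,"ty": -14,"tz": 0,"roll": 0},
    {"tx": -5,"ty": -14,"tz": 0,"roll": 0}
  ]
}}

```text
clock: 5.05
tcp_pos: [0.4355, 0.3174, -0.0048]
tcp_rot: [[-0.338, 0.0, 0.941], [-0.941, -0.0, -0.338], [0.0, -1.0, 0.0]]
force: [0.3, -0.7, -0.0]
finger_gap: 0.0599
```

```bash
python3 st.py wrist:7
```

```text
5.05 [435.5 317.4  -4.8] board [-84.7  43.4] jaw-lane 0.06 gap 0.05985345540047285 F [ 0.3 -0.7 -0. ]
wrist:7 (array([-85.2,   5.3]), 72.7, 38.5, np.float64(-14.8))
```

Emit:
{"method": "apply_moves", "body": {
  "series": [
    {"tx": -0.8,"ty": -2.4,"tz": 0,"roll": 0},
    {"tx": -1.6,"ty": -4.7,"tz": 0,"roll": 0},
    {"tx": -2.4,"ty": -7,"tz": 0,"roll": 0},
    {"tx": -3.2,"ty": -9.4,"tz": 0,"roll": 0},
    {"tx": -3.2,"ty": -9.4,"tz": 0,"roll": 0}
  ]
}}

```text
clock: 5.52
tcp_pos: [0.4322, 0.3082, -0.005]
tcp_rot: [[-0.337, -0.0, 0.941], [-0.941, -0.0, -0.337], [0.0, -1.0, -0.0]]
force: [0.3, -0.2, 0.3]
finger_gap: 0.0601
```

```bash
python3 st.py wrist:8
```

```text
5.5167 [432.2 308.2  -5. ] board [-84.7  33.7] jaw-lane 0.08 gap 0.06006689504759637 F [ 0.3 -0.2  0.3]
wrist:8 (array([-83.8,   3.9]), 74.0, 39.1, np.float64(0.15))
```

Squared: yaw 0.15°, centre y about +2. A final 2 mm nudge, then back off, up and round to the rear end with the near-closed fingers.

Emit:
{"method": "apply_moves", "body": {
  "series": [
    {"tx": -0.4,"ty": -1,"tz": 0,"roll": 0},
    {"tx": -0.7,"ty": -2,"tz": 0,"roll": 0},
    {"tx": -0.7,"ty": -2,"tz": 0,"roll": 0},
    {"tx": 2,"ty": 5,"tz": 0,"roll": 0},
    {"tx": 6,"ty": 18,"tz": 0,"roll": 0}
  ]
}}

```text
clock: 5.98
tcp_pos: [0.4386, 0.3261, -0.005]
tcp_rot: [[-0.338, -0.0, 0.941], [-0.941, -0.001, -0.338], [0.001, -1.0, 0.0]]
force: [1.1, -0.1, -0.4]
finger_gap: 0.0599
```

Emit:
{"method": "apply_moves", "body": {
  "series": [
    {"tx": 0,"ty": 0,"tz": 30,"roll": 0},
    {"tx": 0,"ty": 0,"tz": 60,"roll": 0},
    {"tx": 0,"ty": 0,"tz": 100,"roll": 7},
    {"tx": -15,"ty": 0,"tz": 120,"roll": 14},
    {"tx": -40,"ty": 0,"tz": 120,"roll": 21}
  ],
  "gripper": 0.75
}}

```text
clock: 6.4
tcp_pos: [0.4015, 0.3285, 0.1192]
tcp_rot: [[0.026, 0.006, 1.0], [-1.0, 0.004, 0.026], [-0.004, -1.0, 0.006]]
force: [-0.3, 1.2, -0.8]
finger_gap: 0.0107
```

Emit:
{"method": "apply_moves", "body": {
  "series": [
    {"tx": -5,"ty": -5,"tz": 20,"roll": 7},
    {"tx": -10,"ty": -10,"tz": 40,"roll": 14},
    {"tx": -15,"ty": -15,"tz": 60,"roll": 21},
    {"tx": -20,"ty": -20,"tz": 70,"roll": 28},
    {"tx": -20,"ty": -25,"tz": 70,"roll": 35}
  ]
}}

```text
clock: 6.82
tcp_pos: [0.3785, 0.3028, 0.1874]
tcp_rot: [[0.597, 0.003, 0.802], [-0.802, 0.002, 0.597], [-0.0, -1.0, 0.003]]
force: [0.8, 0.4, 0.0]
finger_gap: 0.0107
```

Emit:
{"method": "apply_moves", "body": {
  "series": [
    {"tx": 0,"ty": 0,"tz": 0,"roll": 7},
    {"tx": 0,"ty": 0,"tz": 0,"roll": 14},
    {"tx": 0,"ty": 0,"tz": 0,"roll": 21},
    {"tx": 0,"ty": 0,"tz": 0,"roll": 28},
    {"tx": 0,"ty": 0,"tz": 0,"roll": 34}
  ]
}}

```text
clock: 7.23
tcp_pos: [0.3786, 0.3022, 0.1852]
tcp_rot: [[0.944, 0.0, 0.331], [-0.331, 0.0, 0.944], [0.0, -1.0, 0.0]]
force: [1.1, -0.5, -0.6]
finger_gap: 0.011
```

```bash
python3 st.py wrist:9
```

```text
7.2333 [378.6 302.2 185.2] board [-133.2    9.9] jaw-lane 90.46 gap 0.010958393000548712 F [ 1.1 -0.5 -0.6]
wrist:9 (array([-73.4,  -5.1]), 122.0, 40.2, np.float64(-7.36))
```

Emit:
{"method": "apply_moves", "body": {
  "series": [
    {"tx": -10,"ty": 0,"tz": 0,"roll": 0},
    {"tx": -25,"ty": -1,"tz": 0,"roll": -0.4},
    {"tx": -27,"ty": -1,"tz": 0,"roll": -0.4},
    {"tx": -27,"ty": -1,"tz": 0,"roll": -0.4},
    {"tx": -27,"ty": -1,"tz": 0,"roll": -0.4}
  ]
}}

```text
clock: 7.7
tcp_pos: [0.3515, 0.3011, 0.1852]
tcp_rot: [[0.939, 0.0, 0.345], [-0.345, 0.0, 0.939], [0.0, -1.0, 0.0]]
force: [-0.6, -0.3, 0.2]
finger_gap: 0.0103
```

```bash
python3 st.py wrist:10 side:10
```

```text
7.7 [351.5 301.1 185.2] board [-158.2   -0.4] jaw-lane 89.61 gap 0.010307931333702301 F [-0.6 -0.3  0.2]
wrist:10 (array([-80.8,   6.8]), 104.5, 69.6, np.float64(-10.35))
side:10 (array([-83.9,  -2. ]), 113.7, 45.0, np.float64(-10.91))
```

View pics/wrist_10.png

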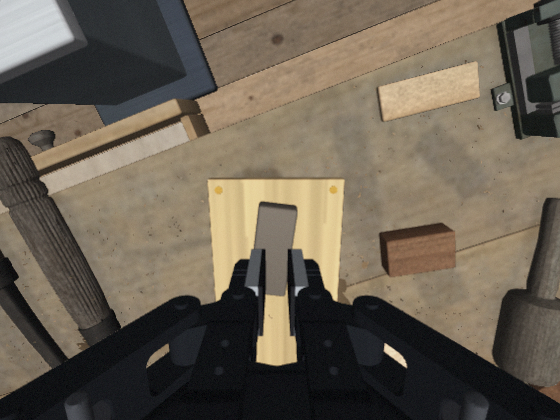

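```bash
cat > edge.py <<'E'
from h import *
import sys
def edges(im,c,rows,z=.034):
    h=cv2.cvtColor(im,cv2.COLOR_BGR2HSV); k=((h[...,1]<60)&(h[...,2]<160)&(h[...,2]>45))
    L,R=[],[]
    for v in rows:
        x=np.flatnonzero(k[v,220:340])+220
        if len(x)>10: L.append((x[0]-.5,v)); R.append((x[-1]+.5,v))
    out=[]
    for q in (L,R):
        W=np.array([toB(p[:2]*1000) for p in onplane(c,q,z)])
        f=cv2.fitLine(W.astype(np.float32),cv2.DIST_HUBER,0,.01,.01).ravel()
        out.append((round(np.rad2deg(np.arctan(f[1]/f[0])),2),f[2:].round(1).tolist(),round(float(f[3]-f[1]/f[0]*(f[2]+83.6)),1)))
    return out
E
python3 - <<'E'
from edge import *
im=cv2.imread('pics/wrist_10.png'); c=eyes.calibration('wrist')
print(edges(im,c,range(210,245)))
h=cv2.cvtColor(im,cv2.COLOR_BGR2HSV); print(h[225,240:310].tolist()[::3])
col=[(u,198+np.argmax(h[198:220,u,1]<60)) for u in range(262,294,3)]
print([toB(p[:2]*1000).round(1).tolist() for p in onplane(c,col,.034)])
for n in ['w1']:
    print(edges(cv2.imread('pics/w1.png'),dict(np.load('pics/w1.npz')),range(105,140)))
E
```

```text
[(np.float32(-7.46), [-113.5, -20.5], -24.4), (np.float32(-7.51), [-110.9000015258789, 19.700000762939453], 16.1)]
[[20, 88, 208], [20, 88, 208], [22, 83, 231], [22, 85, 230], [22, 84, 228], [20, 89, 212], [17, 39, 123], [13, 37, 132], [15, 36, 128], [16, 41, 131], [18, 43, 131], [18, 42, 133], [20, 39, 131], [16, 37, 132], [18, 40, 129], [17, 36, 128], [15, 38, 135], [19, 41, 130], [18, 40, 114], [21, 85, 220], [20, 86, 226], [21, 83, 227], [21, 83, 227], [21, 88, 217]]
[[-138.9, -14.1], [-138.9, -11.0], [-137.8, -7.9], [-137.8, -4.8], [-137.7, -1.7], [-136.6, 1.4], [-136.6, 4.6], [-136.6, 7.7], [-135.5, 10.8], [-135.5, 13.9], [-134.4, 17.0]]
[(np.float32(-75.7), [-92.5999984741211, -64.5], -99.8), (np.float32(-15.3), [-89.9000015258789, 23.799999237060547], 22.1)]
```

The edge fit gives the real state: yaw -7.5°, centre y about -4. The earlier 0.15° reading was spoiled by the fingers masking the stone. I'll finish the squaring from the right, where that push also brings the centre towards y = 0.

Emit:
{"method": "apply_moves", "body": {
  "series": [
    {"tx": 10,"ty": -16,"tz": 0,"roll": -7},
    {"tx": 20,"ty": -32,"tz": 0,"roll": -14},
    {"tx": 30,"ty": -48,"tz": 0,"roll": -21},
    {"tx": 40,"ty": -64,"tz": 0,"roll": -28},
    {"tx": 54,"ty": -81,"tz": 0,"roll": -35}
  ],
  "gripper": -0.4
}}

```text
clock: 8.22
tcp_pos: [0.4058, 0.2191, 0.185]
tcp_rot: [[0.567, -0.0, 0.824], [-0.824, 0.0, 0.567], [-0.0, -1.0, 0.0]]
force: [1.2, 0.6, -0.1]
finger_gap: 0.0596
```

Emit:
{"method": "apply_moves", "body": {
  "series": [
    {"tx": 0,"ty": 0,"tz": -20,"roll": -7},
    {"tx": 0,"ty": 0,"tz": -40,"roll": -14},
    {"tx": 0,"ty": 0,"tz": -60,"roll": -21},
    {"tx": 0,"ty": 0,"tz": -80,"roll": -28},
    {"tx": 0,"ty": 0,"tz": -100,"roll": -35}
  ]
}}

```text
clock: 8.63
tcp_pos: [0.4059, 0.2196, 0.0841]
tcp_rot: [[-0.009, 0.001, 1.0], [-1.0, -0.0, -0.009], [0.0, -1.0, 0.001]]
force: [-0.3, 0.5, -0.8]
finger_gap: 0.0598
```

Emit:
{"method": "apply_moves", "body": {
  "series": [
    {"tx": 0,"ty": 0,"tz": -10,"roll": -7},
    {"tx": 0,"ty": 0,"tz": -20,"roll": -14},
    {"tx": 0,"ty": 0,"tz": -20,"roll": -19.6},
    {"tx": 0,"ty": 0,"tz": -20,"roll": -19.6},
    {"tx": 0,"ty": 0,"tz": -20,"roll": -19.6}
  ]
}}

```text
clock: 9.05
tcp_pos: [0.4056, 0.22, 0.065]
tcp_rot: [[-0.334, 0.0, 0.942], [-0.942, -0.0, -0.334], [0.0, -1.0, 0.0]]
force: [-0.1, 0.4, 0.1]
finger_gap: 0.0598
```

```bash
python3 st.py wrist:11
```

```text
9.05 [405.6 220.   65. ] board [-79.8 -58.3] jaw-lane 0.27 gap 0.05980895580559236 F [-0.1  0.4  0.1]
wrist:11 (array([-80.5,  -4.3]), 102.6, 40.7, np.float64(-7.61))
```

Emit:
{"method": "apply_moves", "body": {
  "series": [
    {"tx": 0,"ty": 0,"tz": -25,"roll": -0.3},
    {"tx": 0,"ty": 0,"tz": -50,"roll": -0.3},
    {"tx": 0,"ty": 0,"tz": -65,"roll": -0.3},
    {"tx": 0,"ty": 0,"tz": -70,"roll": -0.3},
    {"tx": 0,"ty": 0,"tz": -70,"roll": -0.3}
  ]
}}

```text
clock: 9.52
tcp_pos: [0.4051, 0.2195, -0.0056]
tcp_rot: [[-0.34, -0.001, 0.94], [-0.94, -0.001, -0.34], [0.001, -1.0, -0.001]]
force: [-0.2, 0.4, 0.2]
finger_gap: 0.0599
```

Emit:
{"method": "apply_moves", "body": {
  "series": [
    {"tx": 2,"ty": 5,"tz": 0,"roll": 0},
    {"tx": 4,"ty": 10,"tz": 0,"roll": 0},
    {"tx": 6,"ty": 15.5,"tz": 0,"roll": 0},
    {"tx": 7,"ty": 19,"tz": 0,"roll": 0},
    {"tx": 7.5,"ty": 21,"tz": 0,"roll": 0}
  ]
}}

```text
clock: 9.93
tcp_pos: [0.4134, 0.2418, -0.0045]
tcp_rot: [[-0.341, 0.001, 0.94], [-0.94, 0.001, -0.341], [-0.001, -1.0, 0.001]]
force: [-0.2, -1.8, 0.5]
finger_gap: 0.06
```

```bash
python3 st.py wrist:12
```

```text
9.9333 [413.4 241.8  -4.5] board [-80.  -35.2] jaw-lane -0.16 gap 0.059970293919195665 F [-0.2 -1.8  0.5]
wrist:12 (array([-81.9,  -0.2]), 102.4, 40.6, np.float64(-2.71))
```

Emit:
{"method": "apply_moves", "body": {
  "series": [
    {"tx": 0.4,"ty": 1.2,"tz": 0,"roll": 0},
    {"tx": 0.8,"ty": 2.3,"tz": 0,"roll": 0},
    {"tx": 0.8,"ty": 2.3,"tz": 0,"roll": 0}
  ]
}}

```text
clock: 10.23
tcp_pos: [0.4137, 0.2432, -0.005]
tcp_rot: [[-0.342, -0.0, 0.94], [-0.94, -0.0, -0.342], [0.0, -1.0, -0.0]]
force: [0.8, -0.5, 0.3]
finger_gap: 0.0599
```

```bash
python3 st.py wrist:13
```

```text
10.2333 [413.7 243.2  -5. ] board [-80.1 -33.8] jaw-lane -0.2 gap 0.059861139304951544 F [ 0.8 -0.5  0.3]
wrist:13 (array([-82.1,   0.6]), 102.3, 40.5, np.float64(-1.47))
```

Emit:
{"method": "apply_moves", "body": {
  "series": [
    {"tx": 0.3,"ty": 0.9,"tz": 0,"roll": 0.2},
    {"tx": 0.6,"ty": 1.7,"tz": 0,"roll": 0.2},
    {"tx": 0.6,"ty": 1.7,"tz": 0,"roll": 0.2}
  ]
}}

```text
clock: 10.53
tcp_pos: [0.4144, 0.2449, -0.005]
tcp_rot: [[-0.339, 0.0, 0.941], [-0.941, 0.0, -0.339], [-0.0, -1.0, 0.0]]
force: [0.0, 0.1, -0.1]
finger_gap: 0.0598
```

```bash
python3 st.py wrist:14
```

```text
10.5333 [414.4 244.9  -5. ] board [-80.1 -31.9] jaw-lane -0.0 gap 0.0598358767361 F [ 0.   0.1 -0.1]
wrist:14 (array([-82.6,   1.6]), 102.4, 40.6, np.float64(-0.27))
```

Square now: yaw -0.3°, centre y between 0 and 1.6. Backing off and going round to the rear.

Emit:
{"method": "apply_moves", "body": {
  "series": [
    {"tx": -2,"ty": -6,"tz": 0,"roll": 0},
    {"tx": -8,"ty": -22,"tz": 0,"roll": 0},
    {"tx": -8,"ty": -22,"tz": 30,"roll": 0},
    {"tx": -8,"ty": -22,"tz": 70,"roll": 0},
    {"tx": -8,"ty": -22,"tz": 105,"roll": 7}
  ]
}}

```text
clock: 11.0
tcp_pos: [0.4055, 0.2218, 0.1013]
tcp_rot: [[-0.224, -0.001, 0.975], [-0.975, -0.001, -0.224], [0.001, -1.0, -0.001]]
force: [0.4, 0.9, 0.4]
finger_gap: 0.0601
```

Emit:
{"method": "apply_moves", "body": {
  "series": [
    {"tx": -7,"ty": 10,"tz": 10,"roll": 7},
    {"tx": -17,"ty": 24,"tz": 10,"roll": 14},
    {"tx": -30,"ty": 44,"tz": 10,"roll": 21},
    {"tx": -42,"ty": 62,"tz": 10,"roll": 28},
    {"tx": -56,"ty": 80,"tz": 10,"roll": 35}
  ],
  "gripper": 0.75
}}

```text
clock: 11.42
tcp_pos: [0.3499, 0.3031, 0.1102]
tcp_rot: [[0.383, 0.001, 0.924], [-0.924, 0.0, 0.383], [-0.0, -1.0, 0.001]]
force: [0.2, 0.6, -0.3]
finger_gap: 0.0109
```

Emit:
{"method": "apply_moves", "body": {
  "series": [
    {"tx": 0,"ty": 0,"tz": 0,"roll": 7},
    {"tx": 0,"ty": 0,"tz": 0,"roll": 14},
    {"tx": 0,"ty": 0,"tz": 0,"roll": 21},
    {"tx": 0,"ty": 0,"tz": 0,"roll": 28},
    {"tx": 0,"ty": 0,"tz": 0,"roll": 35}
  ]
}}

```text
clock: 11.83
tcp_pos: [0.3501, 0.3023, 0.1099]
tcp_rot: [[0.844, -0.0, 0.537], [-0.537, -0.0, 0.844], [0.0, -1.0, -0.0]]
force: [0.7, 0.8, 0.5]
finger_gap: 0.0107
```

Emit:
{"method": "apply_moves", "body": {
  "series": [
    {"tx": 0,"ty": 0,"tz": 0,"roll": 7},
    {"tx": 0,"ty": 0,"tz": 0,"roll": 13},
    {"tx": 0,"ty": 0,"tz": 0,"roll": 13},
    {"tx": 0,"ty": 0,"tz": 0,"roll": 13},
    {"tx": 0,"ty": 0,"tz": 0,"roll": 13}
  ]
}}

```text
clock: 12.25
tcp_pos: [0.3503, 0.3025, 0.1099]
tcp_rot: [[0.94, -0.0, 0.343], [-0.343, -0.0, 0.94], [-0.0, -1.0, -0.0]]
force: [-0.7, -0.1, 0.6]
finger_gap: 0.0107
```

```bash
python3 st.py wrist:15; python3 - <<'E'
from edge import *
print(edges(cv2.imread('pics/wrist_15.png'),eyes.calibration('wrist'),range(180,250,5)))
E
```

```text
12.25 [350.3 302.5 109.9] board [-159.9    0.6] jaw-lane 89.77 gap 0.010724283767914528 F [-0.7 -0.1  0.6]
wrist:15 (array([-85.3,   1.1]), 103.5, 53.4, np.float64(-0.23))
[(np.float32(0.43), [-144.3000030517578, -18.700000762939453], -18.3), (np.float32(-33.39), [-152.10000610351562, 35.29999923706055], -9.9)]
```

Emit:
{"method": "apply_moves", "body": {
  "series": [
    {"tx": 0,"ty": 0,"tz": -38,"roll": 0.2},
    {"tx": 0,"ty": 0,"tz": -76,"roll": 0.2},
    {"tx": 0,"ty": 0,"tz": -105,"roll": 0.2},
    {"tx": 0,"ty": 0,"tz": -113,"roll": 0.2},
    {"tx": 0,"ty": 0,"tz": -113,"roll": 0.2}
  ]
}}

```text
clock: 12.72
tcp_pos: [0.3492, 0.3022, -0.0044]
tcp_rot: [[0.942, -0.002, 0.336], [-0.336, -0.003, 0.942], [-0.001, -1.0, -0.003]]
force: [-0.9, -0.2, 0.2]
finger_gap: 0.0109
```

Emit:
{"method": "apply_moves", "body": {
  "series": [
    {"tx": 3.8,"ty": -1.4,"tz": 0,"roll": 0},
    {"tx": 7.5,"ty": -2.7,"tz": 0,"roll": 0},
    {"tx": 11.3,"ty": -4.1,"tz": 0,"roll": 0},
    {"tx": 15,"ty": -5.4,"tz": 0,"roll": 0},
    {"tx": 18.8,"ty": -6.8,"tz": 0,"roll": 0}
  ]
}}

```text
clock: 13.13
tcp_pos: [0.37, 0.2961, -0.0021]
tcp_rot: [[0.942, 0.001, 0.336], [-0.336, 0.001, 0.942], [0.001, -1.0, 0.001]]
force: [-1.0, 1.4, 1.1]
finger_gap: 0.0109
```

Emit:
{"method": "apply_moves", "body": {
  "series": [
    {"tx": 3.8,"ty": -1.4,"tz": 0,"roll": 0},
    {"tx": 7.5,"ty": -2.7,"tz": 0,"roll": 0},
    {"tx": 11.3,"ty": -4.1,"tz": 0,"roll": 0},
    {"tx": 15,"ty": -5.4,"tz": 0,"roll": 0},
    {"tx": 18.8,"ty": -6.8,"tz": 0,"roll": 0}
  ]
}}

```text
clock: 13.55
tcp_pos: [0.3882, 0.2891, -0.003]
tcp_rot: [[0.942, -0.0, 0.335], [-0.335, -0.0, 0.942], [-0.0, -1.0, -0.0]]
force: [-1.7, 1.1, 0.8]
finger_gap: 0.0108
```

```bash
python3 st.py wrist:16 side:16
```

```text
13.55 [388.2 289.1  -3. ] board [-119.7    0.8] jaw-lane 90.2 gap 0.010841448879828481 F [-1.7  1.1  0.8]
wrist:16 (array([-89.6,   2. ]), 40.4, 20.1, np.float64(-0.83))
side:16 (array([-55.1,   2.2]), 106.8, 44.3, np.float64(-2.44))
```

Emit:
{"method": "apply_moves", "body": {
  "series": [
    {"tx": 3.8,"ty": -1.4,"tz": 0,"roll": 0},
    {"tx": 7.5,"ty": -2.7,"tz": 0,"roll": 0},
    {"tx": 11.3,"ty": -4.1,"tz": 0,"roll": 0},
    {"tx": 15,"ty": -5.4,"tz": 0,"roll": 0},
    {"tx": 18.8,"ty": -6.8,"tz": 0,"roll": 0}
  ]
}}

```text
clock: 14.07
tcp_pos: [0.4071, 0.2822, -0.003]
tcp_rot: [[0.942, -0.0, 0.336], [-0.336, -0.0, 0.942], [0.0, -1.0, -0.0]]
force: [-0.8, 0.9, -1.1]
finger_gap: 0.0106
```

Emit:
{"method": "apply_moves", "body": {
  "series": [
    {"tx": 3,"ty": -1.1,"tz": 0,"roll": 0},
    {"tx": 6,"ty": -2.1,"tz": 0,"roll": 0},
    {"tx": 6,"ty": -2.1,"tz": 0,"roll": 0},
    {"tx": -4,"ty": 1.4,"tz": 0,"roll": 0},
    {"tx": -30,"ty": 11,"tz": 20,"roll": 0}
  ]
}}

```text
clock: 14.48
tcp_pos: [0.3771, 0.2916, 0.015]
tcp_rot: [[0.941, -0.002, 0.339], [-0.339, -0.002, 0.941], [-0.001, -1.0, -0.003]]
force: [-0.8, -0.5, -0.7]
finger_gap: 0.0105
```

Emit:
{"method": "apply_moves", "body": {
  "series": [
    {"tx": -10,"ty": 3,"tz": 35,"roll": 0},
    {"tx": -10,"ty": 3,"tz": 75,"roll": 0},
    {"tx": -10,"ty": 3,"tz": 115,"roll": 0},
    {"tx": -10,"ty": 3,"tz": 115,"roll": 0},
    {"tx": -10,"ty": 3,"tz": 115,"roll": 0}
  ]
}}

```text
clock: 14.9
tcp_pos: [0.367, 0.2973, 0.1339]
tcp_rot: [[0.942, 0.004, 0.335], [-0.335, 0.002, 0.942], [0.003, -1.0, 0.003]]
force: [-1.2, -0.9, -0.3]
finger_gap: 0.0106
```

```bash
python3 st.py side:17 scene:17 wrist:17; python3 - <<'E'
from h import *
im=cv2.imread('pics/wrist_17.png'); print([ (cv2.contourArea(g),g.reshape(-1,2).min(0).tolist(),g.reshape(-1,2).max(0).tolist()) for g in blobs(green(im),40)])
E
```

```text
14.9 [367.  297.3 133.9] board [-142.4    1.3] jaw-lane 90.2 gap 0.010587187726632082 F [-1.2 -0.9 -0.3]
side:17 (array([-30.7,   2.7]), 110.9, 46.8, np.float64(-3.6))
scene:17 (array([-33.9,   0.6]), 108.4, 46.0, np.float64(-3.62))
wrist:17 (array([-31.8,   1.3]), 104.6, 38.3, np.float64(0.22))
[]
```

Emit:
{"method": "apply_moves", "body": {
  "series": [
    {"tx": 0,"ty": 0,"tz": 30,"roll": 0},
    {"tx": 0,"ty": 0,"tz": 60,"roll": 0},
    {"tx": 0,"ty": 0,"tz": 60,"roll": 0},
    {"tx": 0,"ty": 0,"tz": 60,"roll": 0},
    {"tx": 0,"ty": 0,"tz": 60,"roll": 0}
  ],
  "gripper": -1
}}

```text
clock: 15.47
tcp_pos: [0.3662, 0.296, 0.1908]
tcp_rot: [[0.942, -0.001, 0.335], [-0.335, -0.001, 0.942], [-0.001, -1.0, -0.002]]
force: [-0.7, -0.2, -0.4]
finger_gap: 0.071
```

```bash
python3 st.py wrist:18; python3 - <<'E'
from edge import *
im=cv2.imread('pics/wrist_18.png'); c=eyes.calibration('wrist')
s=stone(im,c)[0].reshape(-1,2); print(s.min(0),s.max(0))
lo,hi=s[:,1].min()+8,s[:,1].max()-8
print(edges(im,c,range(lo,min(hi,lo+60))))
E
```

```text
15.4667 [366.2 296.  190.8] board [-142.7   -0.2] jaw-lane 90.2 gap 0.07096285670586308 F [-0.7 -0.2 -0.4]
wrist:18 (array([-30.6,   0.7]), 103.4, 40.0, np.float64(0.17))
[258 237] [294 318]
[(np.float32(0.49), [-26.399999618530273, -19.5], -20.0), (np.float32(1.15), [-37.20000076293945, 20.600000381469727], 19.6)]
```

The stone is at (-30.6, 0.7) with yaw 0.2°: centred and square. Going back down and continuing the push.

Emit:
{"method": "apply_moves", "body": {
  "series": [
    {"tx": 0,"ty": 0,"tz": -40,"roll": 0},
    {"tx": 0,"ty": 0,"tz": -80,"roll": 0},
    {"tx": 0,"ty": 0,"tz": -120,"roll": 0},
    {"tx": 0,"ty": 0,"tz": -160,"roll": -0.2},
    {"tx": 0,"ty": 0,"tz": -194,"roll": -0.2}
  ],
  "gripper": 0.75
}}

```text
clock: 15.93
tcp_pos: [0.365, 0.2953, -0.0054]
tcp_rot: [[0.941, -0.003, 0.338], [-0.338, -0.002, 0.941], [-0.002, -1.0, -0.003]]
force: [0.5, 0.6, 0.3]
finger_gap: 0.0201
```

Emit:
{"method": "apply_moves", "body": {
  "series": [
    {"tx": 10,"ty": -3.6,"tz": 0,"roll": 0},
    {"tx": 20,"ty": -7.2,"tz": 0,"roll": 0},
    {"tx": 30,"ty": -10.8,"tz": 0,"roll": 0},
    {"tx": 37,"ty": -13.3,"tz": 0,"roll": 0},
    {"tx": 42,"ty": -15.1,"tz": 0,"roll": 0}
  ]
}}

```text
clock: 16.35
tcp_pos: [0.4111, 0.2809, -0.0003]
tcp_rot: [[0.94, 0.002, 0.341], [-0.341, 0.001, 0.94], [0.002, -1.0, 0.002]]
force: [0.2, 0.3, 0.6]
finger_gap: 0.0107
```

Emit:
{"method": "apply_moves", "body": {
  "series": [
    {"tx": 4,"ty": -1.4,"tz": 0,"roll": 0},
    {"tx": 8,"ty": -2.9,"tz": 0,"roll": 0},
    {"tx": 12,"ty": -4.3,"tz": 0,"roll": 0},
    {"tx": 16,"ty": -5.8,"tz": 0,"roll": 0},
    {"tx": 20,"ty": -7.2,"tz": 0,"roll": 0}
  ]
}}

```text
clock: 16.77
tcp_pos: [0.4289, 0.2741, -0.0019]
tcp_rot: [[0.941, -0.0, 0.338], [-0.338, 0.0, 0.941], [-0.0, -1.0, 0.0]]
force: [-1.7, 0.7, 2.1]
finger_gap: 0.0106
```

Emit:
{"method": "apply_moves", "body": {
  "series": [
    {"tx": 4,"ty": -1.4,"tz": 0,"roll": 0},
    {"tx": 8,"ty": -2.9,"tz": 0,"roll": 0},
    {"tx": 12,"ty": -4.3,"tz": 0,"roll": 0},
    {"tx": 16,"ty": -5.8,"tz": 0,"roll": 0},
    {"tx": 20,"ty": -7.2,"tz": 0,"roll": 0}
  ]
}}

```text
clock: 17.18
tcp_pos: [0.4491, 0.2667, -0.002]
tcp_rot: [[0.941, -0.0, 0.339], [-0.339, -0.0, 0.941], [-0.0, -1.0, -0.0]]
force: [-2.1, 0.1, 1.3]
finger_gap: 0.0108
```

```bash
python3 st.py side:19 scene:19
```

```text
17.1833 [449.1 266.7  -2. ] board [-54.8   0.4] jaw-lane 90.0 gap 0.010816246111244968 F [-2.1  0.1  1.3]
side:19 (array([9. , 0.5]), 106.1, 46.7, np.float64(-0.39))
scene:19 (array([ 6.9, 11.8]), 103.6, 28.8, np.float64(-9.01))
```

Emit:
{"method": "apply_moves", "body": {
  "series": [
    {"tx": 4,"ty": -1.4,"tz": 0,"roll": 0},
    {"tx": 8,"ty": -2.9,"tz": 0,"roll": 0},
    {"tx": 12,"ty": -4.3,"tz": 0,"roll": 0},
    {"tx": 16,"ty": -5.8,"tz": 0,"roll": 0},
    {"tx": 20,"ty": -7.2,"tz": 0,"roll": 0}
  ]
}}

```text
clock: 17.7
tcp_pos: [0.4691, 0.2595, -0.002]
tcp_rot: [[0.941, -0.0, 0.339], [-0.339, -0.0, 0.941], [-0.0, -1.0, -0.0]]
force: [-0.8, -0.0, 0.0]
finger_gap: 0.0105
```

Emit:
{"method": "apply_moves", "body": {
  "series": [
    {"tx": 4,"ty": -1.4,"tz": 0,"roll": 0},
    {"tx": 8,"ty": -2.9,"tz": 0,"roll": 0},
    {"tx": 12,"ty": -4.3,"tz": 0,"roll": 0},
    {"tx": 15,"ty": -5.4,"tz": 0,"roll": 0},
    {"tx": 18,"ty": -6.5,"tz": 0,"roll": 0}
  ]
}}

```text
clock: 18.12
tcp_pos: [0.487, 0.2531, -0.002]
tcp_rot: [[0.941, -0.0, 0.339], [-0.339, -0.0, 0.941], [-0.0, -1.0, -0.0]]
force: [-1.0, 0.2, -0.1]
finger_gap: 0.0108
```

Emit:
{"method": "apply_moves", "body": {
  "series": [
    {"tx": 3,"ty": -1.1,"tz": 0,"roll": 0},
    {"tx": 6,"ty": -2.2,"tz": 0,"roll": 0},
    {"tx": 9,"ty": -3.3,"tz": 0,"roll": 0},
    {"tx": 12,"ty": -4.3,"tz": 0,"roll": 0},
    {"tx": 14,"ty": -5.0,"tz": 0,"roll": 0}
  ]
}}

```text
clock: 18.53
tcp_pos: [0.5011, 0.248, -0.002]
tcp_rot: [[0.941, 0.0, 0.339], [-0.339, -0.0, 0.941], [0.0, -1.0, -0.0]]
force: [-1.2, 0.2, -0.2]
finger_gap: 0.0106
```

```bash
python3 st.py side:20
```

```text
18.5333 [501.1 248.   -2. ] board [0.5 0.4] jaw-lane 89.99 gap 0.010558644250153008 F [-1.2  0.2 -0.2]
side:20 (array([53.7,  0.9]), 89.5, 45.9, np.float64(-2.34))
```

Nearly there, with about 9 mm to go. Finishing in small steps and watching the force.

Emit:
{"method": "apply_moves", "body": {
  "series": [
    {"tx": 2,"ty": -0.7,"tz": 0,"roll": 0},
    {"tx": 4,"ty": -1.4,"tz": 0,"roll": 0},
    {"tx": 5.5,"ty": -2.0,"tz": 0,"roll": 0},
    {"tx": 6.5,"ty": -2.3,"tz": 0,"roll": 0},
    {"tx": 7,"ty": -2.5,"tz": 0,"roll": 0}
  ]
}}

```text
clock: 19.0
tcp_pos: [0.5078, 0.2457, -0.002]
tcp_rot: [[0.941, 0.0, 0.339], [-0.339, -0.0, 0.941], [0.0, -1.0, -0.0]]
force: [-0.7, -0.6, 0.4]
finger_gap: 0.0109
```

Emit:
{"method": "apply_moves", "body": {
  "series": [
    {"tx": 0.7,"ty": -0.2,"tz": 0,"roll": 0},
    {"tx": 1.4,"ty": -0.5,"tz": 0,"roll": 0},
    {"tx": 1.4,"ty": -0.5,"tz": 0,"roll": 0}
  ]
}}

```text
clock: 19.25
tcp_pos: [0.5092, 0.2451, -0.002]
tcp_rot: [[0.941, 0.0, 0.339], [-0.339, -0.0, 0.941], [0.0, -1.0, -0.0]]
force: [0.3, -0.5, -0.5]
finger_gap: 0.0107
```

Emit:
{"method": "apply_moves", "body": {
  "series": [
    {"tx": 0.6,"ty": -0.2,"tz": 0,"roll": 0},
    {"tx": 1,"ty": -0.4,"tz": 0,"roll": 0},
    {"tx": 1,"ty": -0.4,"tz": 0,"roll": 0}
  ]
}}

```text
clock: 19.5
tcp_pos: [0.5098, 0.245, -0.002]
tcp_rot: [[0.941, -0.0, 0.339], [-0.339, 0.0, 0.941], [-0.0, -1.0, -0.0]]
force: [-2.4, 1.1, 1.6]
finger_gap: 0.0111
```

Emit:
{"method": "apply_moves", "body": {
  "series": [
    {"tx": 0.6,"ty": -0.2,"tz": 0,"roll": 0},
    {"tx": 1,"ty": -0.4,"tz": 0,"roll": 0},
    {"tx": 1,"ty": -0.4,"tz": 0,"roll": 0}
  ]
}}

```text
clock: 19.75
tcp_pos: [0.5099, 0.245, -0.002]
tcp_rot: [[0.941, -0.002, 0.338], [-0.338, 0.0, 0.941], [-0.002, -1.0, -0.0]]
force: [-9.6, 4.2, 6.4]
finger_gap: 0.0109
```

The force has risen to about 10 N and the advance has stopped at TCP x ≈ +9.8, as predicted for home. Backing off straight and looking.

Emit:
{"method": "apply_moves", "body": {
  "series": [
    {"tx": -2,"ty": 0.7,"tz": 0,"roll": 0},
    {"tx": -12,"ty": 4.3,"tz": 0,"roll": 0},
    {"tx": -28,"ty": 10,"tz": 10,"roll": 0},
    {"tx": -50,"ty": 18,"tz": 40,"roll": 0},
    {"tx": -70,"ty": 25,"tz": 75,"roll": 0}
  ]
}}

```text
clock: 20.17
tcp_pos: [0.4386, 0.2691, 0.0723]
tcp_rot: [[0.941, -0.003, 0.339], [-0.339, -0.002, 0.941], [-0.002, -1.0, -0.003]]
force: [0.3, 0.8, 1.3]
finger_gap: 0.0105
```

Emit:
{"method": "apply_moves", "body": {
  "series": [
    {"tx": -10,"ty": 4,"tz": 35,"roll": 0},
    {"tx": -20,"ty": 7,"tz": 70,"roll": 0},
    {"tx": -20,"ty": 7,"tz": 110,"roll": 0},
    {"tx": -20,"ty": 7,"tz": 110,"roll": 0},
    {"tx": -20,"ty": 7,"tz": 110,"roll": 0}
  ],
  "gripper": -1
}}

```text
clock: 20.58
tcp_pos: [0.4217, 0.2769, 0.1849]
tcp_rot: [[0.941, 0.004, 0.339], [-0.339, 0.002, 0.941], [0.003, -1.0, 0.003]]
force: [0.3, -0.9, -1.2]
finger_gap: 0.0707
```

```bash
python3 st.py wrist:21 side:21; python3 - <<'E'
from edge import *
im=cv2.imread('pics/wrist_21.png'); c=eyes.calibration('wrist')
s=stone(im,c)[0].reshape(-1,2); lo=s[:,1].min()+8
print(edges(im,c,range(lo,s[:,1].max()-8)))
for g in blobs(green(im),40): print(rect(onplane(c,g.reshape(-1,2),.02)),toB(rect(onplane(c,g.reshape(-1,2),.02))[0]))
a=cv2.imread('pics/side_21.png')[210:290,220:370]
cv2.imwrite('pics/f.png',np.hstack([cv2.resize(im,(400,300)),cv2.resize(a,(400,300),interpolation=cv2.INTER_CUBIC)]))
E
```

```text
20.5833 [421.7 276.9 184.9] board [-84.    0.7] jaw-lane 89.98 gap 0.07067466345955868 F [ 0.3 -0.9 -1.2]
wrist:21 (array([59.7,  0.1]), 81.3, 39.9, np.float64(-0.33))
side:21 (array([56.1,  1.2]), 85.0, 48.9, np.float64(-3.53))
[(np.float32(0.52), [56.70000076293945, -21.299999237060547], -22.6), (np.float32(-0.64), [49.29999923706055, 18.5], 20.0)]
(array([535.89001465, 193.77629089]), 136.84376525878906, 10.206101417541504, -19.889373779296875) [ 51.59766306 -38.84192901]
(array([560.45031738, 261.99862671]), 136.86590576171875, 10.07050609588623, -20.04637908935547) [51.59648744 33.66666064]
```

View pics/f.png

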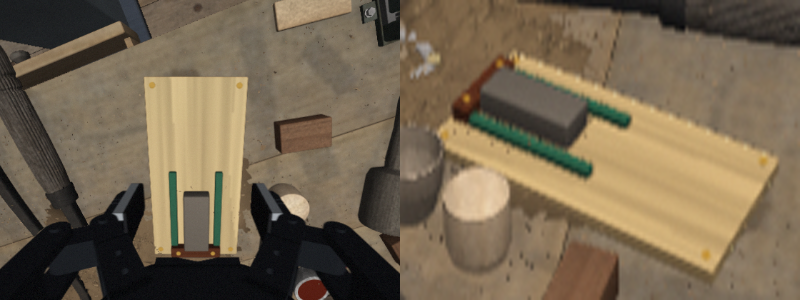

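The picture shows the stone flat in the lane against the dark stop, at px (196,222) in the left half and (535,105) in the right, with clear gaps to both rails. The bystanders are in place and the robot is clear. Handing in.

```bash
python3 -c "
from workcell import r
print(r.close_job())"
```

```text
the job is handed in; nothing more can be done
None
```

I pushed the whetstone down the lane until it lay against the end stop, and handed the job in with the robot clear at about 21 s. I squared it on the apron with pushes from the left and then the right, then pushed its rear end with the nearly closed fingertips.

**Last checks:**
- **Home:** the push stopped at the predicted depth, with the force rising to about 11 N.
- **Square and flat:** yaw is about -0.3°, and the last picture shows it flat.
- **Rails:** the stone is 1–3 mm off the middle line, leaving at least 7 mm to each rail. I saw no touch on the rails.
- **Bystanders:** the ones in view had not moved.

**What disagreed:**
- **Tip height:** the fingertips sit about 26–30 mm higher than the reported TCP, so my first side push passed over the stone without touching it. I lowered the tool and repeated it.
- **False yaw:** a reading of 0.15° was wrong because the fingers hid part of the stone. It was really -7.5°, which the push from the right corrected.
- **Stone position along the lane:** the last camera estimate differs from home by about 1–2 mm, within the calibration error. I relied on the contact force there.

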